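Hold the green filter in the examination lamp

TASK

Open the examination lamp's shutter: press its blue knob down, turn it clockwise as far as it goes and let it spring back up. Then take the green filter paddle out of the rack, lower its blade through the narrow slot on top of the lamp until the white line across the blade is level with the top of the lamp, and finish while still holding it there, hanging straight and not leaning hard on the slot. Leave the blue and orange paddles, the brown bottle and the white jar where they are.

Things in the scene. Friction and masses are not known exactly. Their poses are not given: they have to be found in the camera images.
- lamp: Fixed white box, 140 (x) x 220 (y) x 120 high mm, origin under its centre. In its flat top are the slot (toward its +y end) and the knob (toward its -y end), 64 mm apart. The lens barrel is on its +x side. It stands left or right of the robot's midline, rack on the other side, turned up to 0.35 rad
- slot (a point): Centre of the slot's mouth, level with the lamp's flat top (120 mm above the table), at (-22, 32, 120) mm in the lamp's frame; axes are the lamp's. The slot goes straight down: 42 mm long (y) x 8 mm wide (x), 10 mm thick plate, 3 mm bevelled edges, free space below. A red shutter arm on the knob's shaft, just under the plate, blocks it until the knob is turned. Clearance to the blade 2 mm in all (1 mm each side)
- knob_grip (a point): On the knob's axis, 30 mm above the lamp's top when the knob is up, at (-22, -32) mm in the lamp's frame. Knob: blue bar 44 long (its own x) x 12 thick (its own y) x 24 tall, standing on a black disc of radius 27. Disc's upper face 13 mm under this point, its underside 11 mm above the lamp's top; bar's top 11 mm above this point. Axes turn with the knob and equal the lamp's when the shutter is shut
- knob_press (a joint): How far the knob is pressed down, m: 0 up, 0.008 fully down. Spring: 3 N to start, about 8.5 N fully down; it springs back up when let go at either end of its turn
- shutter_knob (a joint): Turn of the knob, rad: 0 shutter shut (pointer at red dot), 1.25 open (green dot, end stop), growing clockwise seen from above. Locked unless pressed about 5 mm or more; it turns with light friction (0.02 N m). Between the ends it cannot rise; above about 1.12 it springs up again and stays locked there
- green_filter: Green paddle, loose, hanging upright in one of the rack's three slots (which one varies) by its shoulder, foot 8 mm above the table: blade 40 wide (y) x 6 thick (x) x 70 long below a shoulder 52 (y) x 24 (x) x 6, and above it an upright handle 28 wide (y) x 12 thick (x) x 44 tall (top 120 above the foot); 80 g. Origin: centre of the blade's foot, z up along the paddle, x through its thickness. White line round the blade 45 mm above the foot
- blue_filter: Blue paddle, the same shape, in another slot of the rack; leave it
- orange_filter: Orange paddle, the same shape, in another slot of the rack; leave it
- rack: Fixed aluminium rack, 50 (x) x 200 (y) x 78 high mm, origin under its centre; three slots at y = -65, 0, +65 mm, long sides along y, about 2 mm of play each side of a blade. Paddles have the rack's yaw
- brown_bottle: Loose brown bottle, radius 22, 105 mm high, origin under its centre; leave it
- swab_jar: Loose white jar with steel lid, radius 22, 60 mm high, origin under its centre; leave it
Mind the look-alikes: they are no part of the job. What is shaped like the green_filter but pink or yellow is not meant.

How it is judged:
On the way, in this order (a step that is already met when the one before it is completed fails the run):
1. the knob has been pressed and turned clockwise and is up again at the open end (value of joint shutter_knob above 1 rad and value of joint knob_press below 0.002 m), for 0.2 s.
2. the green paddle is held clear above the rack (height (world z) of green_filter above 0.082 m and contact force between the fingers and green_filter above 1 N), for 0.2 s.
At the end, for the whole second after the job is handed in: Knob up at its open end; green paddle still gripped, at rest in the slot, white line within 10 mm of the lamp's top, upright within 0.1 rad, pressing on the lamp with under 6 N; other paddles within 15 mm, bottle and jar within 20 mm of their starts (all of step 1 and z of green_filter in the frame of slot between -0.055 and -0.035 m and x of green_filter in the frame of slot between -0.005 and 0.005 m and y of green_filter in the frame of slot between -0.005 and 0.005 m and angle between green_filter's own z axis and vertical below 0.1 rad and linear speed of green_filter below 0.02 m/s and contact force between the fingers and green_filter above 1 N and contact force between green_filter and lamp below 6 N and distance of each of blue_filter, orange_filter from where it was at the start of the episode below 0.015 m and distance of each of brown_bottle, swab_jar from where it was at the start of the episode below 0.02 m); the arm keeps its last pose, push and grip.
It fails at once if the blue filter is moved by more than 15 mm (distance of blue_filter from where it was at the start of the episode above 0.015 m).
It fails at once if the orange filter is moved by more than 15 mm (distance of orange_filter from where it was at the start of the episode above 0.015 m).
It fails at once if the brown bottle is moved by more than 20 mm (distance of brown_bottle from where it was at the start of the episode above 0.02 m).
It fails at once if the swab jar is moved by more than 20 mm (distance of swab_jar from where it was at the start of the episode above 0.02 m).
It also fails if it takes over 58 s, if anything falls off the work surface, if the arm or the gripper's body presses on something with over 40 N, if the wrist force passes 120 N, or if a joint passes its speed limit or range.

ROBOT

A 6-joint arm with a two-finger parallel gripper is mounted at the origin on the work surface. World frame = base frame: x ahead of the robot, y to its left, z up, the work surface at z = 0. Lengths are in m, angles in rad, forces in N, time in s.
With the tool pointing down it reaches from about 0.35 to 0.975 m from the base axis. Payload 7.1 kg.
Tool frame: the origin (TCP) lies at the very end of the fingers, on their centre line; the grasp point (between the pads) lies 19 mm behind it; z points along the fingers, x is the direction in which the jaws open and shut, and the axes are right-handed (so a half turn about z gives the same grasp; the last joint's range is limited). The gripper opens to 88 mm and grips with 3 to 60 N. Pads are 20 mm wide; open, the fingers measure 115 mm over their backs; the gripper's body (75 mm by 178 mm) begins 61 mm behind the grasp point.
Start: joints at [-1.297, 0.423, 1.63, -0, 1.089, -0.019], TCP at [0.18, -0.598, 0.223] pointing down, gripper open.
Joint ranges: [-3, 3], [-0.9, 2.11], [0.09, 2.58], [-1.31, 4.45], [0.11, 2.69], [-2.54, 2.54]. Speed limits (rad/s): [2.39, 2.39, 3.01, 3.14, 3.14, 3.14].

INTERFACE

Orientations are given as a unit quaternion [x, y, z, w].
In Python, from station import telemetry, viewer, finish_job gives the robot as it stands.
- The arm moves only by the shell command python3 -m creep 'ROWS' [OPENING] [FORCE]. ROWS is JSON, a list of rows, each a list of 2 entries, a list of its own where there are three numbers: the shift along the tool's x, y, z each as a share of 120 mm, from -1 to 1, then the turn about the tool's z as a share of pi/2 rad, from -1 to 1. In form: [[[dx, dy, dz], spin], ...]. A call has 1 to 12 rows; each row is the pose to reach, as a shift and turn from the pose measured when the call began, along the tool's axes at that moment; what a row does not reach only later rows make up. A row lasts 1/8 s, in which the tool goes at most 62.5 mm and 10.7 degrees, less where a joint would pass 70% of its speed; a pose out of reach is approached as far as the arm can. A call with a number of a shift or a turn outside -1 to 1 is refused whole. A call with a gripper value outside its range is refused whole. OPENING is the gripper command: -1 is shut, 1 is fully open, values between are in proportion, set as the call begins (- or left out, the last holds). The fingers move at their own pace and stop on an object; FORCE is the grip in N (left out, the last holds). Time passes only in rows, so rows that repeat a pose let the fingers close. It gives the time, the measured TCP pose, the force and the opening at its end, in the units of the state.
- telemetry.read_state(): the state, without advancing time (a new reading comes with each control period).
- viewer.capture(name): name is "scene" or "top" or "wrist"; returns a dict with "image" (420x560x3 uint8, blue, green, red), "vertical_fov" (degrees; the focal length in pixels is half the picture's height over the tangent of half this angle, whatever the lens; pixels are square), "cx", "cy" (the principal point, pixels), "k1" (the pictures are not rectified: a ray, as slopes to the right and down, at radius r is drawn at 1 + k1 r^2 times it, then the intrinsics apply), "R" (3x3) and "t" (3): a world point X has camera coordinates R X + t. Camera axes: x right, y down, z forward; pixel columns grow to the right and rows downward; lengths in m; the calibration is good to about 2 mm. A picture is of the moment at which its call begins. There is no depth.
- finish_job(): hands the job in, once; it reports no verdict.
Trained networks look in a picture, given as the dict that the camera call returned (one of the last four; its "shot" number tells which), for a name from the list of things; names that differ only in an ending like _2 or _b are one class to them, and where a whole thing is asked for, a point or a joint stands for the part that bears it (a point fixed in the world has none). Each returns a list of dicts, best first, with "p" (0 to 1); they miss things now and then, are a little off and sometimes report something else, mostly with a low value. They report only what shows in the picture. A call takes as long as a camera call. They do not tell look-alikes from the thing itself.
- viewer.look_for(picture, query): "position" ([column, row] in pixels, amid what is visible of it).
- viewer.trace(picture, query): "pixels" (420x560 bool, what is visible of it) and "position" ([column, row] in pixels, amid what is visible of it).
The state is a dict: "time": time; "joints": joint angles; "joint_velocities": joint speeds; "joint_torque": joint torques, N m; "tcp_pos": TCP position; "eef_rot": TCP orientation; "force": force on the tool from outside, world axes, zero at the start; "wrist_torque": the same for the moment, N m; "grip_width": finger opening in m.
Only numpy, scipy, OpenCV 4.12 (cv2) and the standard library are available. Lean on these libraries where they do the work, as an engineer would, in place of code of your own. Each camera call takes 0.05 s, during which the arm holds its last target.

## Working session

There is one attempt and no reset: what is moved stays moved. The work goes in short steps, Python scripts to look and compute and a shell command to move; the robot and the scene stay as the last step left them, time stands still between calls to the robot, and variables do not carry over. Pictures are saved under pics/ and viewed, and the job is handed in when it is done.

```bash
ls; mkdir -p pics; python3 - <<'E'
from station import telemetry, viewer
import cv2
print(telemetry.read_state())
for n in ["scene","top","wrist"]:
    p=viewer.capture(n); cv2.imwrite(f"pics/{n}0.png",p["image"])
    print(n,p["vertical_fov"],p["cx"],p["cy"],p["k1"],p["R"],p["t"],p["shot"])
E
```

```text
pics
{'time': 0.0, 'joints': array([-1.29699037e+00,  4.23862612e-01,  1.63065123e+00,  4.57161154e-05,
        1.08861559e+00, -1.90049115e-02]), 'joint_velocities': array([ 0.00045938, -0.00095925,  0.00025531, -0.001617  ,  0.00012063,
       -0.00072027]), 'joint_torque': array([-3.45324370e-04, -5.44632661e+01, -2.73669273e+01,  6.43361220e-02,
        2.27458362e-02, -1.05714953e-04]), 'tcp_pos': array([ 0.18028978, -0.59786491,  0.22190334]), 'eef_rot': array([ 8.02690322e-01, -5.96395554e-01, -5.95583137e-04, -4.85912615e-04]), 'force': array([-0.3757199 , -0.2792662 , -0.74528809]), 'wrist_torque': array([-0.00514961,  0.03397619, -0.02889453]), 'grip_width': 0.08777436608853437}
scene 54.71834662753204 283.48981196305897 203.6826761138034 -0.010241232796098594 [[-0.85087798  0.52511259 -0.01623036]
 [ 0.32926708  0.50895299 -0.79533015]
 [-0.40937739 -0.68207304 -0.60595918]] [ 0.43940969 -0.12437004  1.20896892] 1
top 43.437519041030235 277.949740814068 209.956178831426 -0.050433376374991096 [[-0.01101223 -0.99964553 -0.02423914]
 [-0.99451339  0.01347111 -0.10373832]
 [ 0.10402807  0.02296375 -0.99430922]] [0.06451572 0.54111215 1.38077771] 2
wrist 60.15123235156588 274.4495015383998 206.2213681540941 -0.013355930976473739 [[ 0.28877576 -0.95739598 -0.00122436]
 [-0.9208995  -0.27811674  0.27312121]
 [-0.26182566 -0.07774327 -0.96197885]] [-0.62350032 -0.03304884  0.39056321] 3
```

View pics/scene0.png

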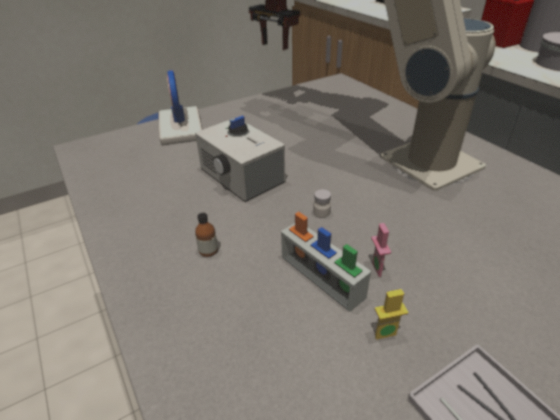

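View pics/top0.png

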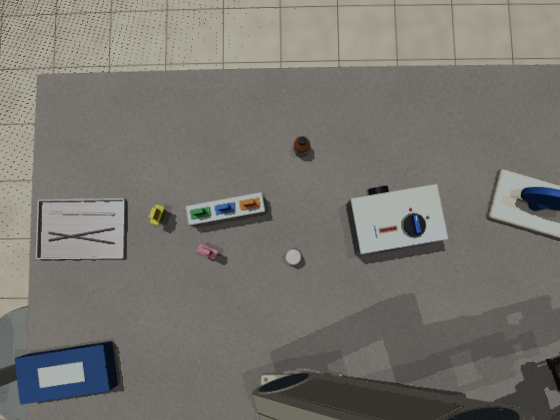

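View pics/wrist0.png

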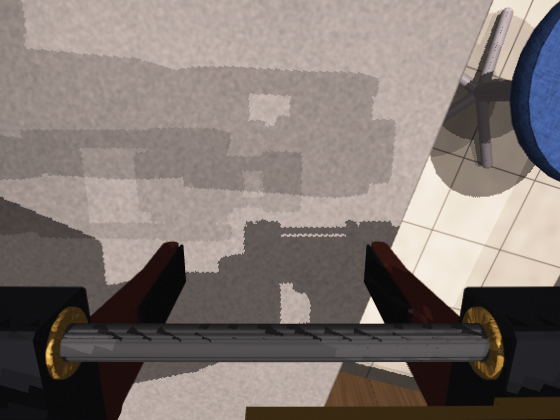

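The scene shows the lamp with the knob at (238,125), the rack with orange (301,225), blue (323,240) and green (348,260) paddles, and pink and yellow look-alikes standing free. Next I'll fit the poses from traced masks.

```bash
cat > h.py <<'E'
import numpy as np, cv2
from station import telemetry, viewer
from scipy.optimize import least_squares
def f_of(p): return 210/np.tan(np.radians(p["vertical_fov"])/2)
def proj(p,X):
    X=np.atleast_2d(X); c=X@np.array(p["R"]).T+np.array(p["t"]); s=c[:,:2]/c[:,2:]
    r2=(s**2).sum(1,keepdims=True); return s*(1+p["k1"]*r2)*f_of(p)+[p["cx"],p["cy"]]
def back(p,uv,z):
    uv=np.atleast_2d(np.asarray(uv,float)); d=(uv-[p["cx"],p["cy"]])/f_of(p); s=d.copy()
    for _ in range(10): s=d/(1+p["k1"]*(s**2).sum(1,keepdims=True))
    R=np.array(p["R"]); C=-R.T@np.array(p["t"]); D=np.c_[s,np.ones(len(s))]@R
    return C+D*((z-C[2])/D[:,2:])
def crop(p,name,x0,y0,x1,y1,k):
    cv2.imwrite("pics/"+name,cv2.resize(p["image"][y0:y1,x0:x1],None,fx=k,fy=k,interpolation=cv2.INTER_CUBIC))
def T(pose,P):
    x,y,a=pose; c,s=np.cos(a),np.sin(a); P=np.atleast_2d(P); 
    return np.c_[x+c*P[:,0]-s*P[:,1], y+s*P[:,0]+c*P[:,1], P[:,2]]
E
python3 - <<'E'
from h import *
import pickle
p=viewer.capture("top"); s=viewer.capture("scene")
pickle.dump((p,s),open("pics/cap0.pkl","wb"))
for im in (p,s):
  for q in ["lamp","knob_grip","slot","green_filter","blue_filter","orange_filter","rack","brown_bottle","swab_jar"]:
    try: r=viewer.look_for(im,q)
    except Exception as e: r=str(e)
    print(q,[(np.round(d["position"],1).tolist(),round(d["p"],2)) for d in r] if not isinstance(r,str) else r)
crop(p,"lamp1.png",330,170,470,270,5.5)
crop(p,"rack1.png",140,170,280,270,5.5)
crop(s,"slamp1.png",180,100,300,200,6)
crop(s,"srack1.png",270,200,410,340,4)
E
```

```text
lamp [([396.9, 220.1], 0.62)]
knob_grip []
slot [([394.6, 216.1], 0.61)]
green_filter [([206.9, 249.8], 0.67), ([197.1, 213.3], 0.59), ([158.3, 215.2], 0.53), ([414.0, 227.8], 0.22)]
blue_filter [([223.8, 208.6], 0.65)]
orange_filter [([248.5, 203.2], 0.69)]
rack [([228.0, 210.8], 0.92), ([302.5, 146.7], 0.74)]
brown_bottle [([303.5, 148.2], 0.52)]
swab_jar [([292.1, 255.0], 0.48)]
lamp [([244.6, 159.6], 0.84), ([209.2, 238.1], 0.27)]
knob_grip [([239.3, 124.6], 0.6)]
slot [([243.6, 156.2], 0.78), ([237.4, 123.7], 0.69), ([344.1, 263.9], 0.57)]
green_filter [([389.3, 312.4], 0.94), ([378.0, 248.5], 0.8), ([343.4, 262.3], 0.69)]
blue_filter [([323.8, 247.1], 0.86)]
orange_filter [([299.9, 230.4], 0.82)]
rack []
brown_bottle [([204.8, 235.7], 0.65)]
swab_jar [([319.2, 202.2], 0.76)]
```

View pics/lamp1.png

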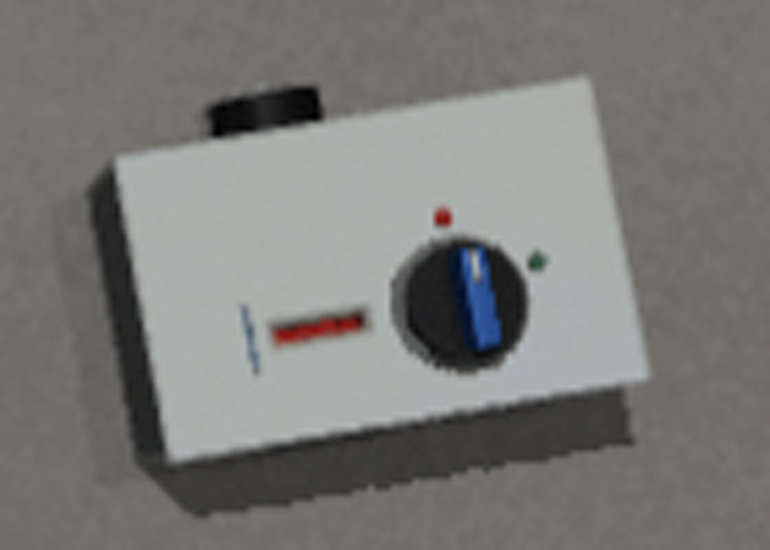

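View pics/rack1.png

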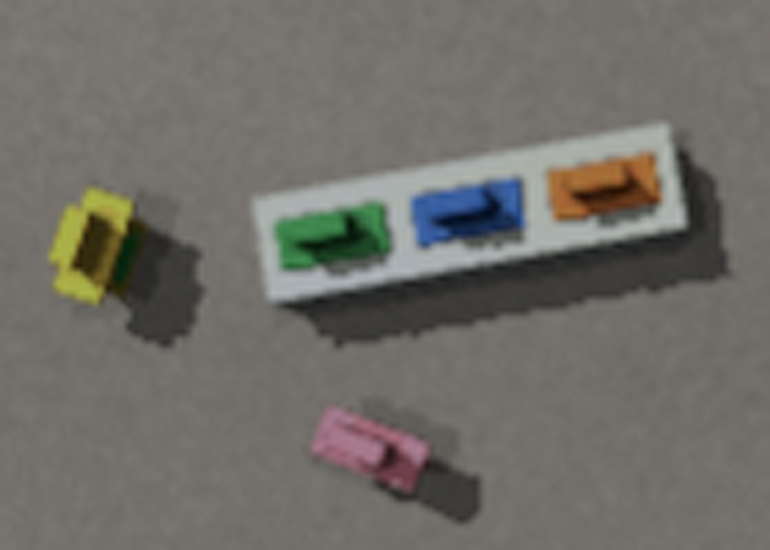

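View pics/slamp1.png

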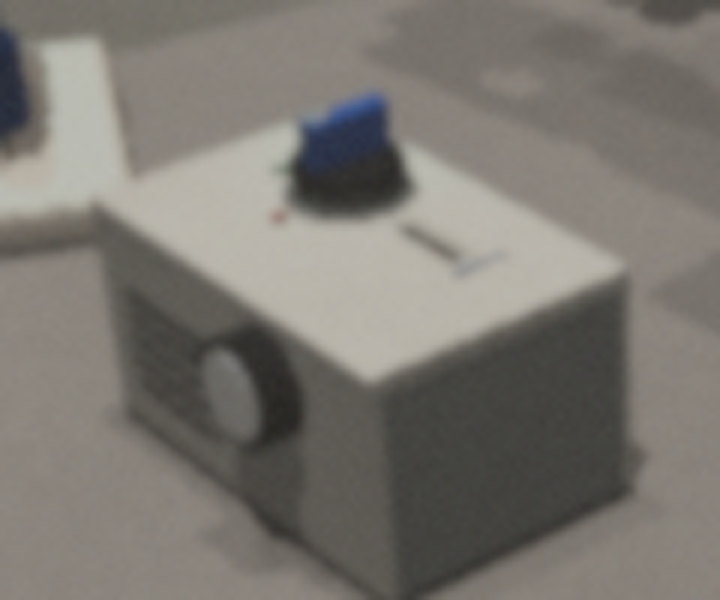

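View pics/srack1.png

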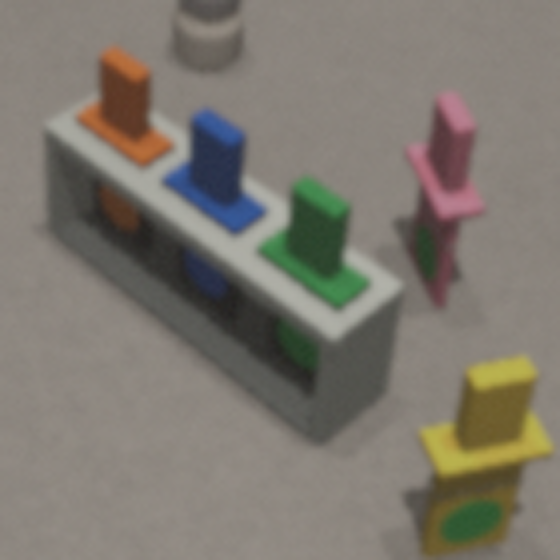

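Candidates for "green paddle" in the top view are the rack paddle at (201,213), pink at (207,250) and yellow (with a green sticker) at (158,215). The green-bodied one hanging in the rack fits the description, and the crop confirms it. The other two are standing decoys.

```bash
python3 - <<'E'
from h import *
import pickle
p,s=pickle.load(open("pics/cap0.pkl","rb"))
def un(c,k,o): return (np.array(c,float)+.5)/k-.5+np.array(o)
def fit(obs,g):
    def r(v): return np.concatenate([ (proj(im,T(v,P))-uv).ravel() for im,P,uv in obs])
    q=least_squares(r,g); return q.x,np.round(r(q.x).reshape(-1,2),2)
L=np.array([[.07,.11,.12],[.07,-.11,.12],[-.07,-.11,.12],[-.07,.11,.12]])
tl=un([(113,157),(590,77),(650,378),(170,463)],5.5,(330,170))
sl=un([(372,382),(95,203),(295,125),(628,263)],6,(180,100))
for nm,o in [("top",[(p,L,tl)]),("scene",[(s,L[[0,1,3]],sl[[0,1,3]])]),("both",[(p,L,tl),(s,L[[0,1,3]],sl[[0,1,3]])])]:
    v,r=fit(o,[.5,-.2,0.1]); print("lamp",nm,np.round(v,4),r.tolist())
    print(" slot",T(v,[-.022,.032,.12]).round(4)," knob",T(v,[-.022,-.032,.15]).round(4))
Rk=np.array([[.025,.1,.078],[.025,-.1,.078],[-.025,-.1,.078],[-.025,.1,.078]])
tr=un([(252,200),(670,122),(688,225),(270,302)],5.5,(140,170))
v,r=fit([(p,Rk,tr)],[.5,.3,0.1]); print("rack top",np.round(v,4),r.tolist()); 
sr=un([(330,335),(48,122),(400,288)],4,(270,200))
v2,r=fit([(s,Rk[[0,1,3]],sr)],[.5,.3,0.1]); print("rack scene",np.round(v2,4),r.tolist())
v,r=fit([(p,Rk,tr),(s,Rk[[0,1,3]],sr)],[.5,.3,0.1]); print("rack both",np.round(v,4),r.tolist())
print("green",T(v,[0,.065,.1]),"slot0 etc", T(v,[0,0,0]))
print("slot direct",back(p,un((320,328),5.5,(330,170)),.12), "scene",back(s,un((432,243),6,(180,100)),.12))
print("bottle",back(p,[303.5,146],.1),back(s,[204.8,235.7],.05)," jar",back(p,[293,257],.06))
E
```

```text
lamp top [ 0.5074 -0.2451  0.1569] [[0.19, 0.1], [-0.24, -0.12], [-0.01, 0.2], [0.06, -0.18]]
 slot [[ 0.4806 -0.2169  0.12  ]]  knob [[ 0.4906 -0.2802  0.15  ]]
lamp scene [ 0.5067 -0.2436  0.1652] [[0.21, -0.09], [-0.82, -0.94], [0.55, 0.7]]
 slot [[ 0.4798 -0.2157  0.12  ]]  knob [[ 0.4903 -0.2788  0.15  ]]
lamp both [ 0.5069 -0.2447  0.16  ] [[-0.03, 0.45], [-0.5, -0.05], [-0.1, 0.23], [0.02, 0.14], [-0.33, -0.24], [-0.91, -1.19], [0.2, 0.67]]
 slot [[ 0.4801 -0.2166  0.12  ]]  knob [[ 0.4903 -0.2798  0.15  ]]
rack top [0.5432 0.1938 0.1706] [[0.16, -0.18], [-0.17, -0.06], [-0.01, 0.08], [0.01, 0.16]]
rack scene [0.5416 0.1933 0.1446] [[-0.21, 0.94], [-0.32, -0.55], [0.49, -0.65]]
rack both [0.5428 0.1937 0.1603] [[0.26, -0.42], [0.07, 0.48], [0.03, 0.65], [-0.08, -0.05], [0.17, 1.02], [-1.15, 0.15], [0.53, -0.81]]
green [[0.53242379 0.25782552 0.1       ]] slot0 etc [[0.54280075 0.19365919 0.        ]]
slot direct [[ 0.48051845 -0.21653407  0.12      ]] scene [[ 0.48218942 -0.2142493   0.12      ]]
bottle [[ 0.69879212 -0.01127333  0.1       ]] [[ 0.71595582 -0.00303522  0.05      ]]  jar [[0.41559217 0.01951304 0.06      ]]
```

```bash
cat >> h.py <<'E'
def Rq(q):
    from scipy.spatial.transform import Rotation as Ro
    return Ro.from_quat(q).as_matrix()
def plan(target,phi):
    st=telemetry.read_state(); R=Rq(st["eef_rot"]); d=R.T@(np.array(target)-st["tcp_pos"])/.12
    ph=np.arctan2(R[1,0],R[0,0]); 
    sp=-((phi-ph+np.pi)%(2*np.pi)-np.pi)/(np.pi/2)
    print("t",round(st["time"],2),"tcp",st["tcp_pos"].round(4),"phi",round(ph,3),"tilt",np.round(R[:2,2],4),"shares",d.round(4),"spin",round(sp,4),"w",round(st["grip_width"],4),"F",st["force"].round(2),"q6",round(st["joints"][5],3))
E
python3 -c "
from h import *
plan([.4905,-.2800,.21],-1.414)"
```

```text
t 1.15 tcp [ 0.1804 -0.5984  0.2227] phi -1.278 tilt [0. 0.] shares [-1.7944 -3.2397  0.1057] spin 0.0866 w 0.0879 F [ 0.93  0.11 -0.29] q6 -0.019
```

```bash
python3 -m creep '[[[-0.22,-0.4,0],0],[[-0.45,-0.8,0],0.05],[[-0.45,-0.8,0],0.086]]' 0.0; python3 -c "
from h import *
plan([.4905,-.2800,.21],-1.414)"
```

```text
time: 1.52
tcp_pos: [0.2587, -0.5164, 0.2227]
eef_rot: [0.761, -0.649, -0.0, -0.0]
force: [-0.2, -0.1, 0.2]
grip_width: 0.0614
t 1.52 tcp [ 0.2587 -0.5164  0.2227] phi -1.412 tilt [0.0001 0.0011] shares [-1.6389 -2.2191  0.1081] spin 0.0015 w 0.0614 F [-0.24 -0.05  0.17] q6 0.284
```

```bash
python3 -m creep '[[[-0.27,-0.37,0],0],[[-0.55,-0.74,0],0],[[-0.55,-0.74,0],0]]' 0.0 && python3 -m creep '[[[-0.27,-0.37,0],0],[[-0.55,-0.74,0],0],[[-0.55,-0.74,0],0]]'; python3 -c "
from h import *
plan([.4905,-.2800,.21],-1.414)"
```

```text
time: 1.9
tcp_pos: [0.3379, -0.4349, 0.2229]
eef_rot: [0.762, -0.647, -0.0, -0.001]
force: [-0.2, 0.2, 0.6]
grip_width: 0.0439
time: 2.28
tcp_pos: [0.4163, -0.354, 0.2232]
eef_rot: [0.764, -0.646, -0.0, -0.001]
force: [-0.0, -0.9, 1.0]
grip_width: 0.0437
t 2.27 tcp [ 0.4163 -0.354   0.2232] phi -1.404 tilt [0.0006 0.0014] shares [-0.5048 -0.712   0.1109] spin 0.0064 w 0.0437 F [-0.04 -0.88  1.03] q6 0.676
```

Stop short so the wrist camera can see the slot and knob. First, complete the approach.

```bash
python3 -m creep '[[[-0.25,-0.36,0],0],[[-0.505,-0.712,0],0.006],[[-0.505,-0.712,0.1],0.006],[[-0.505,-0.712,0.1],0.006]]' 0.0; python3 - <<'E'
from h import *
import pickle
plan([.4905,-.2800,.14],-1.414)
p=viewer.capture("wrist"); s=viewer.capture("scene")
pickle.dump((p,s),open("pics/cap1.pkl","wb"))
cv2.imwrite("pics/w1.png",p["image"]); crop(s,"s1.png",180,80,300,180,6)
print("slot px",proj(p,[.4806,-.2169,.12]),"knob px",proj(p,[.4906,-.2802,.161]), "tcp px",proj(p,telemetry.read_state()["tcp_pos"]))
E
```

```text
time: 2.78
tcp_pos: [0.4889, -0.2808, 0.2101]
eef_rot: [0.76, -0.649, -0.001, -0.0]
force: [0.3, -0.4, -0.4]
grip_width: 0.0438
t 2.77 tcp [ 0.4889 -0.2808  0.2101] phi -1.414 tilt [-0.0019  0.0022] shares [-0.003  -0.0148  0.584 ] spin 0.0003 w 0.0438 F [ 0.35 -0.44 -0.4 ] q6 0.87
slot px [[186.88344598 207.98346839]] knob px [[275.33467218 226.73593965]] tcp px [[277.23559399 263.68212729]]
```

View pics/w1.png

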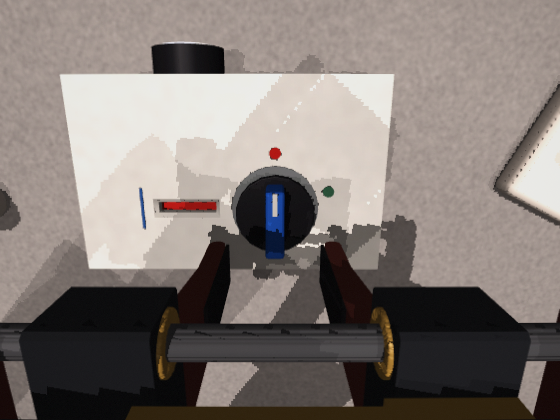

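View pics/s1.png

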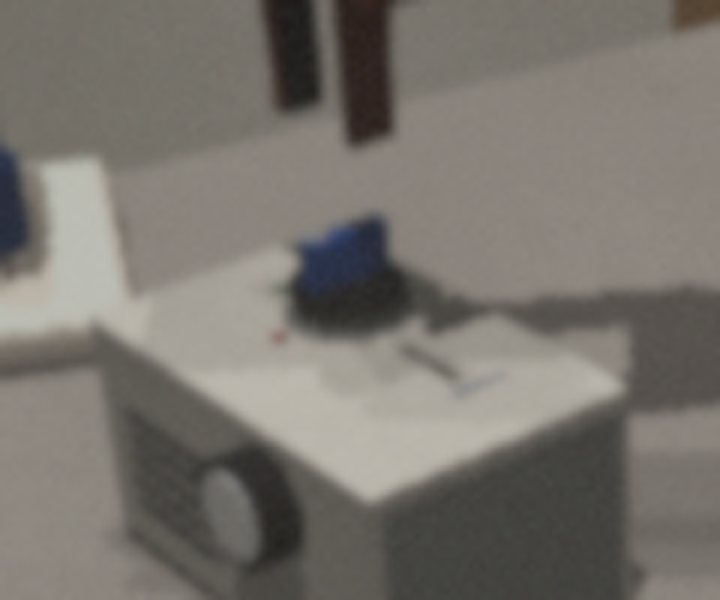

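The wrist view shows the knob bar at (275,222), centred between the fingers, the slot at (188,206) showing the red arm, and the pointer at the red dot. Descend and grip.

```bash
python3 -m creep '[[[-0.003,-0.015,0.2],0],[[-0.003,-0.015,0.4],0],[[-0.003,-0.015,0.575],0],[[-0.003,-0.015,0.575],0],[[-0.003,-0.015,0.575],0]]' 0.0 && python3 -m creep '[[[0,0,0],0],[[0,0,0],0],[[0,0,0],0],[[0,0,0],0],[[0,0,0],0],[[0,0,0],0]]' -1 40; python3 -c "
from h import *
plan([.4905,-.2800,.131],-2.664)"
```

```text
time: 3.5
tcp_pos: [0.491, -0.2816, 0.1429]
eef_rot: [0.76, -0.65, -0.0, -0.001]
force: [0.6, 0.3, 0.8]
grip_width: 0.0441
time: 4.25
tcp_pos: [0.4909, -0.2806, 0.1429]
eef_rot: [0.76, -0.65, -0.001, -0.001]
force: [0.5, 4.5, 2.7]
grip_width: 0.0115
t 4.25 tcp [ 0.4909 -0.2806  0.1429] phi -1.416 tilt [0.0001 0.0025] shares [-0.005   0.0025  0.0991] spin 0.7944 w 0.0115 F [0.52 4.48 2.67] q6 0.873
```

```bash
python3 -m creep '[[[-0.005,0.002,0.03],0],[[-0.005,0.002,0.065],0],[[-0.005,0.002,0.065],0]]'; python3 -c "
from h import *
plan([.4905,-.2800,.135],-2.664)"
```

```text
time: 4.62
tcp_pos: [0.4909, -0.2804, 0.1355]
eef_rot: [0.76, -0.65, -0.0, -0.001]
force: [-1.5, 0.5, 7.4]
grip_width: 0.0119
t 4.62 tcp [ 0.4909 -0.2804  0.1355] phi -1.416 tilt [0.0008 0.0016] shares [-0.0042  0.0027  0.0043] spin 0.7946 w 0.0119 F [-1.47  0.53  7.43] q6 0.873
```

```bash
python3 -m creep '[[[0,0,0.004],0.1],[[0,0,0.004],0.2],[[0,0,0.004],0.3],[[0,0,0.004],0.4],[[0,0,0.004],0.5],[[0,0,0.004],0.6],[[0,0,0.004],0.7],[[0,0,0.004],0.79],[[0,0,0.004],0.8],[[0,0,0.004],0.8]]'; python3 -c "
from h import *
plan([.4905,-.2800,.143],-2.664); print(telemetry.read_state()['wrist_torque'])"
```

```text
time: 5.88
tcp_pos: [0.4907, -0.2807, 0.1354]
eef_rot: [-0.233, 0.973, 0.0, 0.0]
force: [-3.3, 1.0, 7.4]
grip_width: 0.0118
t 5.88 tcp [ 0.4907 -0.2807  0.1354] phi -2.672 tilt [0.0004 0.0011] shares [-0.0014  0.0063 -0.063 ] spin -0.0052 w 0.0118 F [-3.29  0.95  7.36] q6 2.13
[0.21489949 0.58567446 0.11668443]
```

```bash
python3 -m creep '[[[0,0,-0.03],0],[[0,0,-0.062],0],[[0,0,-0.062],0],[[0,0,-0.062],0]]' && python3 -m creep '[[[0,0,0],0],[[0,0,0],0],[[0,0,0],0],[[0,0,-0.1],0],[[0,0,-0.3],0],[[0,0,-0.7],0],[[0,0,-0.9],0],[[0,0,-0.9],0]]' 0.0; python3 - <<'E'
from h import *
import pickle
plan([.532,.258,.25],0.170)
p=viewer.capture("wrist"); s=viewer.capture("scene")
pickle.dump((p,s),open("pics/cap2.pkl","wb"))
cv2.imwrite("pics/w2.png",p["image"]); crop(s,"s2.png",180,80,300,180,6)
E
```

```text
time: 6.38
tcp_pos: [0.4907, -0.2808, 0.1427]
eef_rot: [-0.233, 0.973, 0.0, 0.0]
force: [-1.3, 1.9, 2.8]
grip_width: 0.0115
time: 7.38
tcp_pos: [0.4918, -0.2816, 0.2534]
eef_rot: [-0.233, 0.973, -0.001, 0.002]
force: [-0.0, 0.3, -0.3]
grip_width: 0.0435
t 7.38 tcp [ 0.4918 -0.2816  0.2534] phi -2.672 tilt [ 0.0047 -0.0016] shares [-2.333   3.8585  0.0226] spin -1.8093 w 0.0435 F [-0.01  0.33 -0.32] q6 2.13
```

View pics/w2.png

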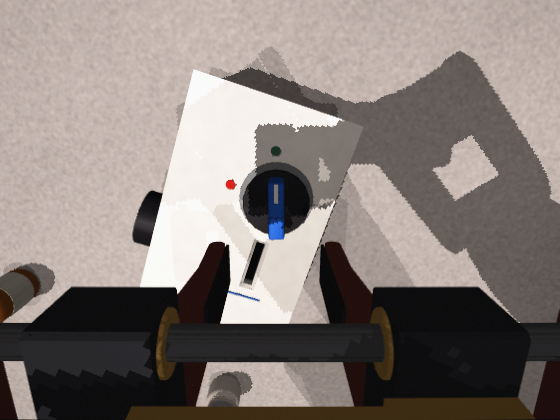

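View pics/s2.png

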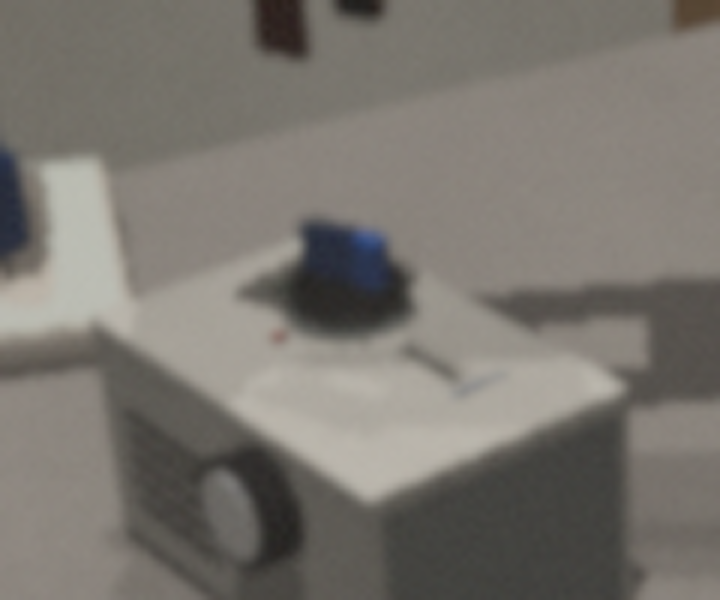

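The pointer at (276,190) now aligns with the green dot and the slot at (255,263) is black, so the shutter is open and the knob is up. Now move toward the rack.

```bash
python3 -m creep '[[[-0.15,0.25,0],-0.1],[[-0.3,0.5,0],-0.2],[[-0.45,0.75,0],-0.3],[[-0.6,0.98,0],-0.4],[[-0.6,0.98,0],-0.5]]'; python3 -c "
from h import *
plan([.532,.258,.25],0.170)"
```

```text
time: 8.1
tcp_pos: [0.5003, -0.141, 0.2488]
eef_rot: [-0.59, 0.807, 0.002, -0.001]
force: [0.1, -0.4, -0.0]
grip_width: 0.0442
t 8.1 tcp [ 0.5003 -0.141   0.2488] phi -1.879 tilt [-0.0031  0.0025] shares [-3.2484e+00  7.5740e-01 -2.5000e-03] spin -1.3045 w 0.0442 F [ 0.08 -0.35 -0.03] q6 1.58
```

```bash
python3 -m creep '[[[-0.25,0.06,0],-0.1],[[-0.5,0.12,0],-0.2],[[-0.75,0.18,0],-0.3],[[-0.98,0.23,0],-0.4],[[-0.98,0.23,0],-0.5]]'; python3 -c "
from h import *
plan([.532,.258,.25],0.170)"
```

```text
time: 8.72
tcp_pos: [0.5087, -0.0189, 0.2474]
eef_rot: [0.856, -0.517, -0.003, 0.0]
force: [-0.7, -0.4, -0.2]
grip_width: 0.0436
t 8.72 tcp [ 0.5087 -0.0189  0.2474] phi -1.086 tilt [-0.0062  0.0029] shares [-1.9514 -1.2463 -0.0164] spin -0.7997 w 0.0436 F [-0.66 -0.45 -0.16] q6 1.023
```

```bash
python3 -m creep '[[[-0.25,-0.16,0],-0.1],[[-0.5,-0.32,0],-0.2],[[-0.75,-0.48,0],-0.3],[[-0.98,-0.62,0],-0.4],[[-0.98,-0.62,0],-0.5]]'; python3 -c "
from h import *
plan([.532,.258,.25],0.170)"
```

```text
time: 9.35
tcp_pos: [0.5189, 0.1216, 0.2459]
eef_rot: [0.989, -0.146, -0.005, -0.001]
force: [0.0, -1.3, 0.7]
grip_width: 0.0438
t 9.35 tcp [0.5189 0.1216 0.2459] phi -0.293 tilt [-0.0092  0.0026] shares [-0.224  -1.12   -0.0322] spin -0.2948 w 0.0438 F [ 0.   -1.27  0.65] q6 0.496
```

```bash
python3 -m creep '[[[-0.06,-0.3,0],-0.1],[[-0.1,-0.6,0],-0.2],[[-0.2,-0.9,0],-0.295],[[-0.2,-0.99,0],-0.295],[[-0.2,-0.99,0],-0.295],[[-0.2,-0.99,0],-0.295]]'; python3 - <<'E'
from h import *
import pickle
plan([.532,.258,.25],0.170)
p=viewer.capture("wrist"); s=viewer.capture("scene")
pickle.dump((p,s),open("pics/cap3.pkl","wb"))
cv2.imwrite("pics/w3.png",p["image"]); crop(s,"s3.png",250,140,410,320,3.3)
E
```

```text
time: 10.1
tcp_pos: [0.53, 0.2411, 0.2456]
eef_rot: [0.996, 0.084, -0.005, -0.001]
force: [0.5, -1.2, -0.8]
grip_width: 0.0445
t 10.1 tcp [0.53   0.2411 0.2456] phi 0.168 tilt [-0.0102  0.0018] shares [ 0.0398 -0.1362 -0.037 ] spin -0.0011 w 0.0445 F [ 0.48 -1.23 -0.78] q6 0.232
```

View pics/w3.png

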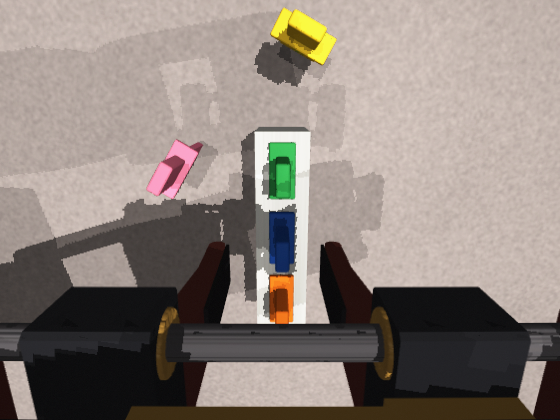

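View pics/s3.png

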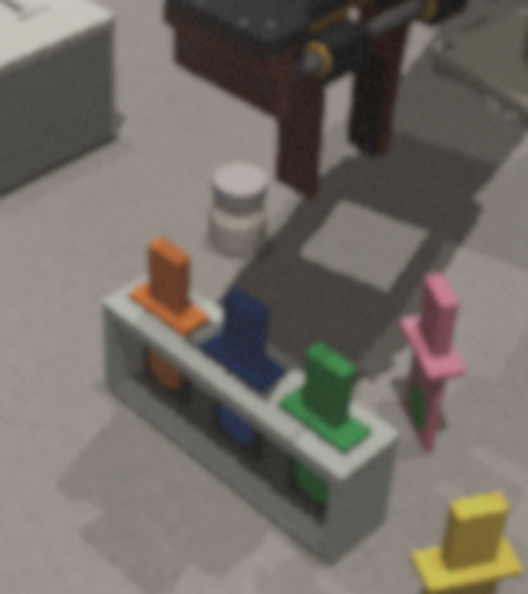

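```bash
python3 - <<'E'
from h import *
import pickle
p,s=pickle.load(open("pics/cap3.pkl","rb"))
v=[.5432,.1938,.1706]
H=np.array([[a,.065+b,.128] for a,b in [(-.006,.014),(.006,.014),(.006,-.014),(-.006,-.014)]])
S=np.array([[a,.065+b,.084] for a,b in [(-.012,.026),(.012,.026),(.012,-.026),(-.012,-.026)]])
im=cv2.resize(p["image"],None,fx=1,fy=1)[110:290,200:360].copy(); k=5
im=cv2.resize(im,None,fx=k,fy=k,interpolation=cv2.INTER_CUBIC)[:600]
for Q,c in ((H,(0,0,255)),(S,(255,0,255))):
    uv=(proj(p,T(v,Q))-[200,110]+.5)*k-.5; print((uv).round(0).tolist())
    cv2.polylines(im,[uv.round().astype(int)],True,c,1)
cv2.imwrite("pics/w3c.png",im)
E
```

```text
[[374.0, 275.0], [451.0, 275.0], [450.0, 449.0], [375.0, 449.0]]
[[343.0, 168.0], [478.0, 168.0], [475.0, 452.0], [345.0, 452.0]]
```

View pics/w3c.png

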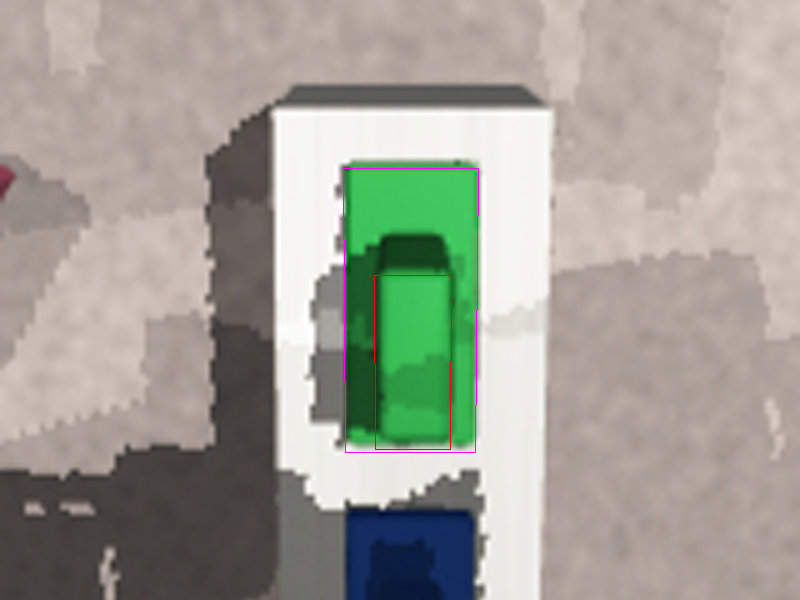

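```bash
python3 -m creep '[[[0.04,-0.14,0.2],0],[[0.04,-0.145,0.4],0],[[0.04,-0.145,0.6],0],[[0.04,-0.145,0.6],0],[[0.04,-0.145,0.6],0]]'; python3 - <<'E'
from h import *
plan([.532,.2588,.090],0.170)
p=viewer.capture("wrist"); cv2.imwrite("pics/w4.png",p["image"])
E
```

```text
time: 10.82
tcp_pos: [0.5319, 0.259, 0.1749]
eef_rot: [0.996, 0.084, -0.004, -0.002]
force: [0.3, 0.1, -0.5]
grip_width: 0.044
t 10.82 tcp [0.5319 0.259  0.1749] phi 0.168 tilt [-0.0085  0.0027] shares [0.0058 0.0047 0.7076] spin -0.0016 w 0.044 F [ 0.28  0.06 -0.5 ] q6 0.258
```

View pics/w4.png

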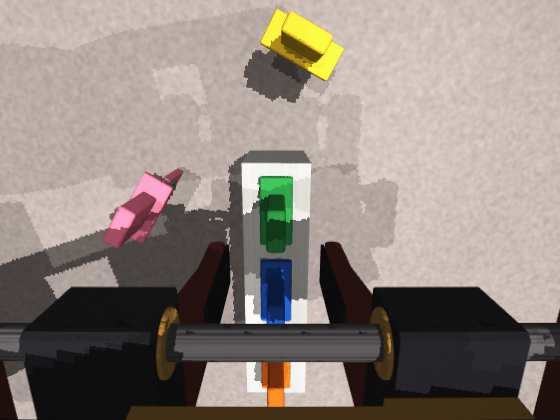

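```bash
python3 -m creep '[[[0.006,0.003,0.2],0],[[0.006,0.003,0.4],0],[[0.006,0.003,0.6],0],[[0.006,0.003,0.7],0],[[0.006,0.003,0.7],0],[[0.006,0.003,0.7],0]]'; python3 - <<'E'
from h import *
plan([.532,.2588,.090],0.170)
p=viewer.capture("wrist"); cv2.imwrite("pics/w5.png",p["image"])
E
```

```text
time: 11.62
tcp_pos: [0.533, 0.2595, 0.0923]
eef_rot: [0.996, 0.084, -0.003, -0.002]
force: [0.7, 0.3, 0.6]
grip_width: 0.0442
t 11.62 tcp [0.533  0.2595 0.0923] phi 0.168 tilt [-0.0062  0.0038] shares [-0.0091  0.0047  0.0195] spin -0.0015 w 0.0442 F [0.68 0.35 0.57] q6 0.257
```

View pics/w5.png

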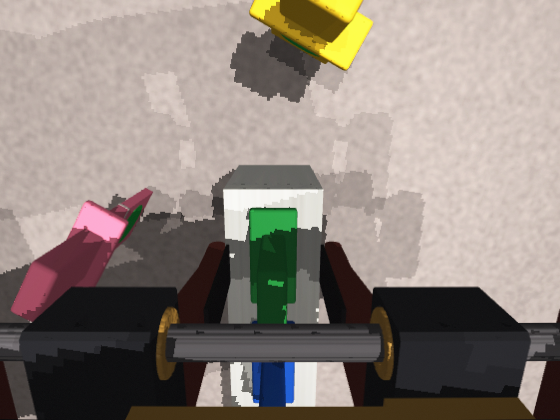

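```bash
python3 -m creep '[[[-0.009,0.004,0.01],0],[[-0.009,0.004,0.01],0],[[-0.009,0.004,0.01],0],[[-0.009,0.004,0.01],0],[[-0.009,0.004,0.01],0],[[-0.009,0.004,0.01],0]]' -1 35; python3 - <<'E'
from h import *
plan([.532,.2588,.090],0.170)
p=viewer.capture("scene"); crop(p,"s5.png",250,140,410,320,3.3)
E
```

```text
time: 12.42
tcp_pos: [0.5321, 0.259, 0.0913]
eef_rot: [0.996, 0.084, -0.003, -0.002]
force: [0.2, -0.1, 0.9]
grip_width: 0.0122
t 12.43 tcp [0.5321 0.259  0.0913] phi 0.168 tilt [-0.006   0.0039] shares [-0.0009  0.0012  0.0105] spin -0.0015 w 0.0122 F [ 0.23 -0.05  0.92] q6 0.256
```

View pics/s5.png

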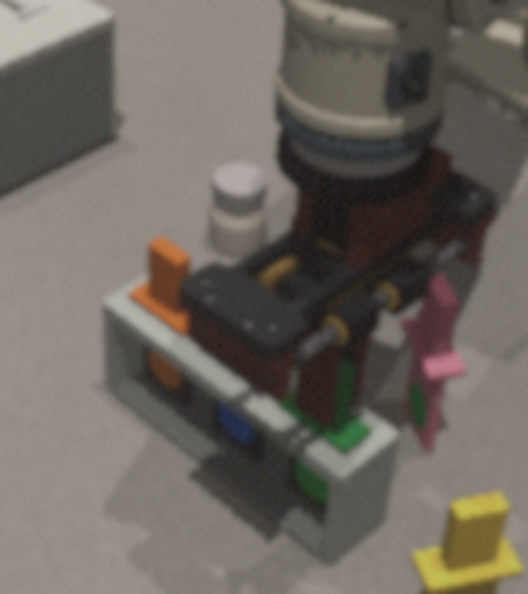

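```bash
python3 -m creep '[[[0,0,-0.1],0],[[0,0,-0.3],0],[[0,0,-0.5],0],[[0,0,-0.7],0],[[0,0,-0.9],0],[[0,0,-0.98],0],[[0,0,-0.98],0]]' && python3 -m creep '[[[0,0,-0.2],0],[[0,0,-0.38],0],[[0,0,-0.38],0]]' ; python3 - <<'E'
from h import *
plan([.4806,-.2169,.25],0.157)
p=viewer.capture("scene"); cv2.imwrite("pics/s6.png",p["image"])
p=viewer.capture("wrist"); cv2.imwrite("pics/w6.png",p["image"])
E
```

```text
time: 13.35
tcp_pos: [0.533, 0.2586, 0.2094]
eef_rot: [0.996, 0.084, -0.002, -0.002]
force: [0.7, -0.5, -1.6]
grip_width: 0.0117
time: 13.72
tcp_pos: [0.5336, 0.2586, 0.2554]
eef_rot: [0.996, 0.084, -0.002, -0.003]
force: [-0.1, -0.4, -0.7]
grip_width: 0.012
t 13.72 tcp [0.5336 0.2586 0.2554] phi 0.168 tilt [-0.0036  0.0049] shares [-1.0971  3.8332  0.0269] spin 0.0068 w 0.012 F [-0.08 -0.41 -0.68] q6 0.257
```

View pics/s6.png

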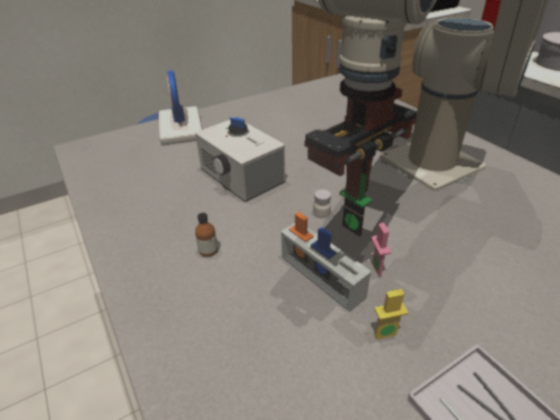

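View pics/w6.png

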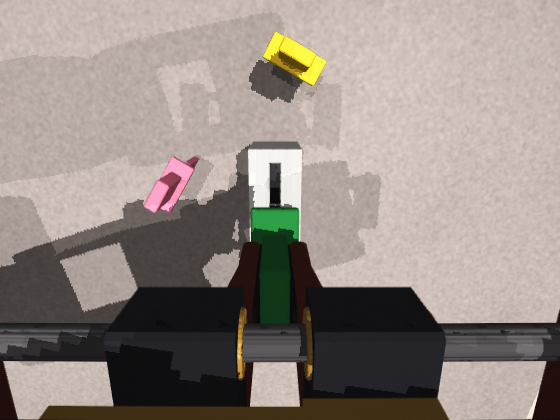

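The green paddle is held clear above the rack, and blue, orange, pink, yellow, bottle and jar look undisturbed. Next, measure the paddle's offset in the grip and refine the slot position using the same wrist camera.

```bash
python3 - <<'E'
from h import *
import pickle
p=viewer.capture("wrist"); st=telemetry.read_state(); pickle.dump((p,st),open("pics/cap4.pkl","wb"))
R=Rq(st["eef_rot"]); tcp=st["tcp_pos"]
def tool(P): return np.array(P)@R.T+tcp
C=-np.array(p["R"]).T@np.array(p["t"]); print("cam in tool",(R.T@(C-tcp)).round(4)); print("cam axes in tool\n",(np.array(p["R"])@R).round(3))
x0,y0,k=225,190,6
im=cv2.resize(p["image"][y0:y0+100,x0:x0+110],None,fx=k,fy=k,interpolation=cv2.INTER_CUBIC)
foot=0.0833  # foot below tcp in tool z (approx)
zs=foot-.076; zt=foot-.120
for dy,c in ((0,(0,0,255)),):
  S=[[a,b+dy,zs] for a,b in ((-.012,-.026),(.012,-.026),(.012,.026),(-.012,.026))]
  H=[[a,b+dy,zt] for a,b in ((-.006,-.014),(.006,-.014),(.006,.014),(-.006,.014))]
  for Q in (S,H):
    uv=(proj(p,tool(Q))-[x0,y0]+.5)*k-.5; print(uv.round(0).tolist())
    cv2.polylines(im,[uv.round().astype(int)],True,c,1)
cv2.imwrite("pics/w7c.png",im)
p1,_=pickle.load(open("pics/cap1.pkl","rb")); p2,_=pickle.load(open("pics/cap2.pkl","rb"))
crop(p1,"w1c.png",50,60,250,280,2.7)
crop(p1,"w1s.png",135,185,240,225,7)
crop(p2,"w2s.png",225,220,300,310,6.5)
E
```

```text
cam in tool [ 0.0003 -0.0755 -0.1623]
cam axes in tool
 [[ 1.    -0.    -0.   ]
 [ 0.     0.962 -0.273]
 [ 0.     0.273  0.962]]
[[148.0, 116.0], [443.0, 116.0], [432.0, 685.0], [159.0, 685.0]]
[[200.0, 493.0], [389.0, 493.0], [384.0, 875.0], [205.0, 875.0]]
```

View pics/w7c.png

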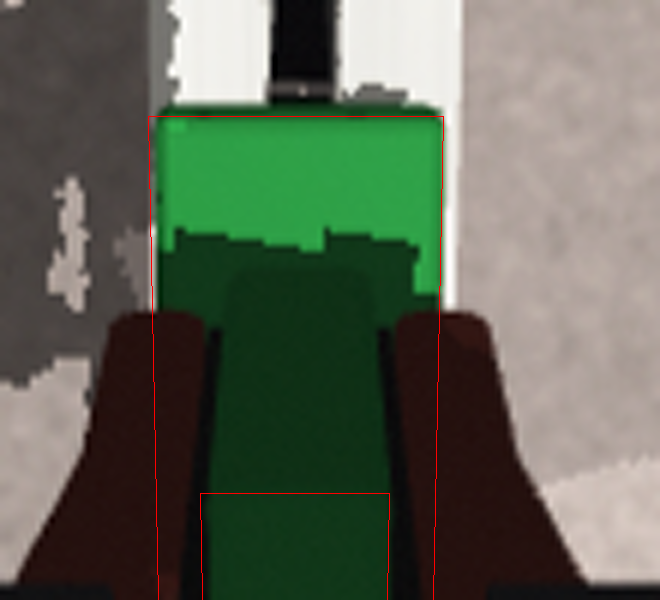

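View pics/w1s.png

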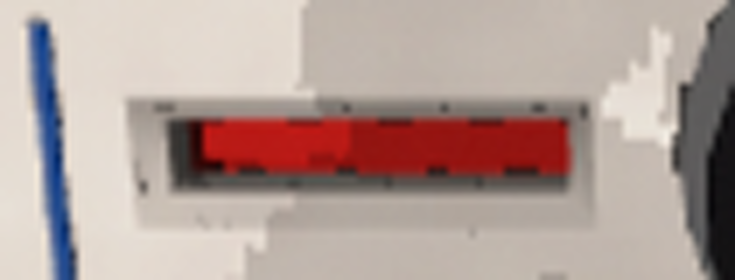

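View pics/w2s.png

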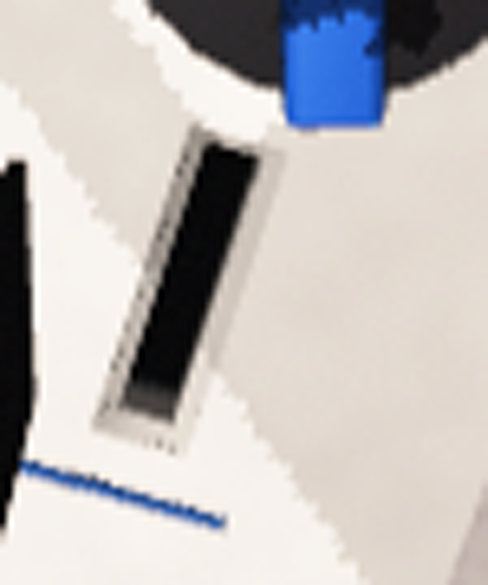

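```bash
python3 - <<'E'
from h import *
import pickle
p1,_=pickle.load(open("pics/cap1.pkl","rb")); p2,_=pickle.load(open("pics/cap2.pkl","rb"))
def un(c,k,o): return (np.array(c,float)+.5)/k-.5+np.array(o)
a,b=.007,.024
P1=np.array([[a,b,.12],[a,-b,.12],[-a,-b,.12],[-a,b,.12]])
P2=np.array([[a,-b,.12],[-a,-b,.12],[-a,b,.12],[a,b,.12]])
u1=un([(127,97),(592,98),(597,228),(140,228)],7,(135,185))
u2=un([(193,125),(285,152),(182,452),(95,425)],6.5,(225,220))
for nm,o in (("w1",[(p1,P1,u1)]),("w2",[(p2,P2,u2)])):
    r=lambda v: np.concatenate([(proj(i,T(v,P))-u).ravel() for i,P,u in o])
    q=least_squares(r,[.48,-.217,.16]); print(nm,q.x.round(4),r(q.x).reshape(-1,2).round(2).tolist())
E
```

```text
w1 [ 0.4806 -0.2166  0.1572] [[-0.08, 0.1], [0.08, -0.0], [0.17, -0.01], [-0.17, -0.08]]
w2 [ 0.4806 -0.2167  0.1569] [[-0.42, -0.81], [0.79, -0.3], [0.53, 0.7], [-0.91, 0.53]]
```

```bash
python3 -m creep '[[[-0.07,0.25,0],0],[[-0.14,0.5,0],0],[[-0.21,0.75,0],0],[[-0.27,0.96,0],0.007],[[-0.27,0.96,0],0.007]]' && python3 -m creep '[[[-0.07,0.25,0],0],[[-0.14,0.5,0],0],[[-0.21,0.75,0],0],[[-0.27,0.96,0],0],[[-0.27,0.96,0],0]]' ;  python3 - <<'E'
from h import *
plan([.4807,-.2167,.25],0.157)
E
```

```text
time: 14.5
tcp_pos: [0.5188, 0.1376, 0.2519]
eef_rot: [0.997, 0.077, -0.005, -0.002]
force: [0.9, 1.0, -1.0]
grip_width: 0.0121
time: 15.12
tcp_pos: [0.5043, 0.0185, 0.251]
eef_rot: [0.997, 0.076, -0.005, -0.002]
force: [-0.2, 1.1, -0.6]
grip_width: 0.012
t 15.12 tcp [0.5043 0.0185 0.251 ] phi 0.153 tilt [-0.0104  0.0029] shares [-0.4931  1.907   0.005 ] spin -0.0026 w 0.012 F [-0.25  1.09 -0.62] q6 -0.143
```

```bash
python3 -m creep '[[[-0.06,0.25,0],0],[[-0.12,0.5,0],0],[[-0.18,0.75,0],0],[[-0.25,0.96,0],-0.003],[[-0.25,0.96,0],-0.003]]' && python3 -m creep '[[[-0.06,0.25,0],0],[[-0.12,0.5,0],0],[[-0.18,0.75,0],0],[[-0.24,0.92,0],0],[[-0.24,0.92,0],0],[[-0.24,0.92,0],0]]' ;  python3 - <<'E'
from h import *
import pickle
plan([.4807,-.2167,.25],0.157)
s=viewer.capture("scene");t=viewer.capture("top");p=viewer.capture("wrist")
pickle.dump((p,s,t,telemetry.read_state()),open("pics/cap5.pkl","wb"))
crop(s,"s7.png",180,60,300,180,5); crop(t,"t7.png",330,150,470,270,5);cv2.imwrite("pics/w7.png",p["image"])
E
```

```text
time: 15.75
tcp_pos: [0.4925, -0.0999, 0.2504]
eef_rot: [0.997, 0.078, -0.005, -0.002]
force: [-0.8, 0.9, -1.1]
grip_width: 0.0117
time: 16.5
tcp_pos: [0.4816, -0.212, 0.2499]
eef_rot: [0.997, 0.078, -0.005, -0.002]
force: [0.8, 0.3, -1.1]
grip_width: 0.0121
t 16.5 tcp [ 0.4816 -0.212   0.2499] phi 0.157 tilt [-0.011   0.0041] shares [-0.0138  0.0373 -0.0008] spin -0.0001 w 0.0121 F [ 0.8   0.32 -1.05] q6 -0.593
```

View pics/s7.png

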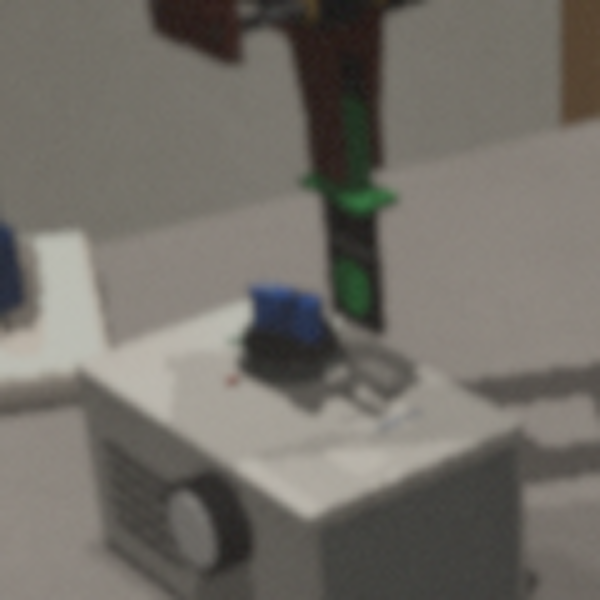

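View pics/w7.png

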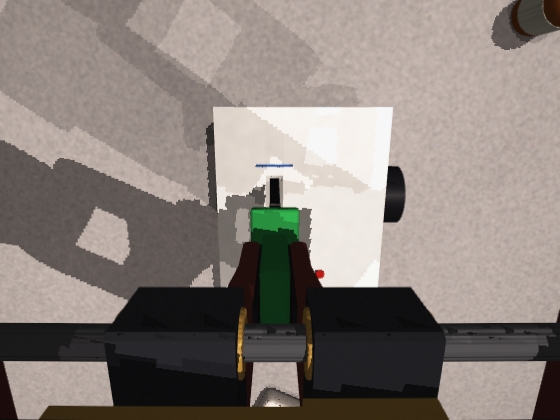

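View pics/t7.png

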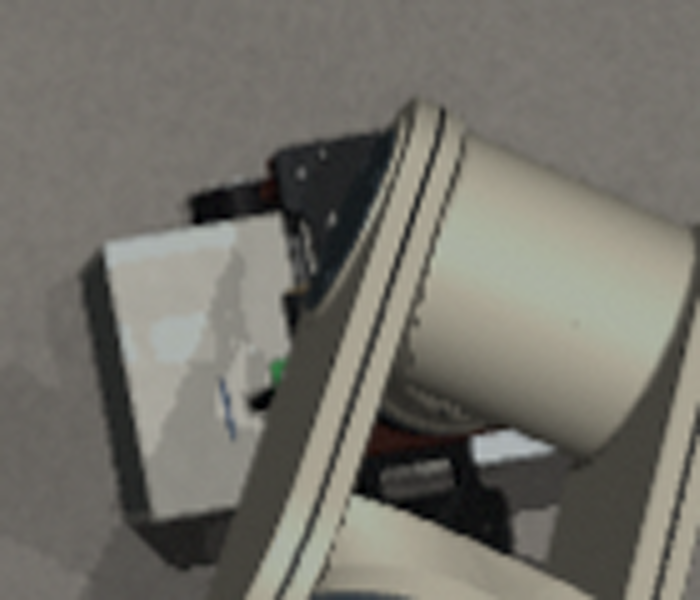

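The wrist view shows the slot (275,190) in line with the paddle (shoulder centre x≈275). Now move over the slot and lower to just above it.

```bash
python3 - <<'E'
from h import *
plan([.4816,-.2170,.212],0.157)
E
```

```text
t 16.65 tcp [ 0.4815 -0.2123  0.2501] phi 0.157 tilt [-0.0108  0.0037] shares [-0.0022  0.0407  0.3176] spin 0.0002 w 0.0122 F [ 0.01  0.6  -1.29] q6 -0.594
```

```bash
python3 -m creep '[[[-0.002,0.04,0.1],0],[[-0.002,0.04,0.2],0],[[-0.002,0.04,0.317],0],[[-0.002,0.04,0.317],0],[[-0.002,0.04,0.317],0]]';  python3 - <<'E'
from h import *
import pickle
plan([.4816,-.2170,.2],0.157)
s=viewer.capture("scene");p=viewer.capture("wrist"); st=telemetry.read_state()
pickle.dump((p,s,st),open("pics/cap6.pkl","wb"))
R=Rq(st["eef_rot"]); tcp=st["tcp_pos"]
def tool(P): return np.array(P)@R.T+tcp
def draw(p,name,x0,y0,x1,y1,k):
    im=cv2.resize(p["image"][y0:y1,x0:x1],None,fx=k,fy=k,interpolation=cv2.INTER_CUBIC)
    f=.0833
    def pl(W,c): 
        uv=(proj(p,W)-[x0,y0]+.5)*k-.5; cv2.polylines(im,[uv.round().astype(int)],True,c,1)
    B=[[.003,-.02,f],[.003,.02,f],[.003,.02,f-.07],[.003,-.02,f-.07]]
    pl(tool(B),(0,0,255)); pl(tool([[a,b,f-.076] for a,b in ((-.012,-.026),(.012,-.026),(.012,.026),(-.012,.026))]),(0,0,255))
    pl(T([.4807,-.2167,.157],[[a,b,.12] for a,b in ((-.007,-.024),(.007,-.024),(.007,.024),(-.007,.024))]),(255,0,255))
    cv2.imwrite("pics/"+name,im)
draw(s,"s8.png",190,80,280,170,6.6); draw(p,"w8.png",220,150,330,260,5.4)
E
```

```text
time: 17.27
tcp_pos: [0.4817, -0.217, 0.212]
eef_rot: [0.997, 0.079, -0.005, -0.002]
force: [0.1, -0.1, -1.4]
grip_width: 0.012
t 17.27 tcp [ 0.4817 -0.217   0.212 ] phi 0.157 tilt [-0.011   0.0037] shares [0.0003 0.0003 0.0999] spin 0.0002 w 0.012 F [ 0.1  -0.13 -1.4 ] q6 -0.601
```

View pics/s8.png

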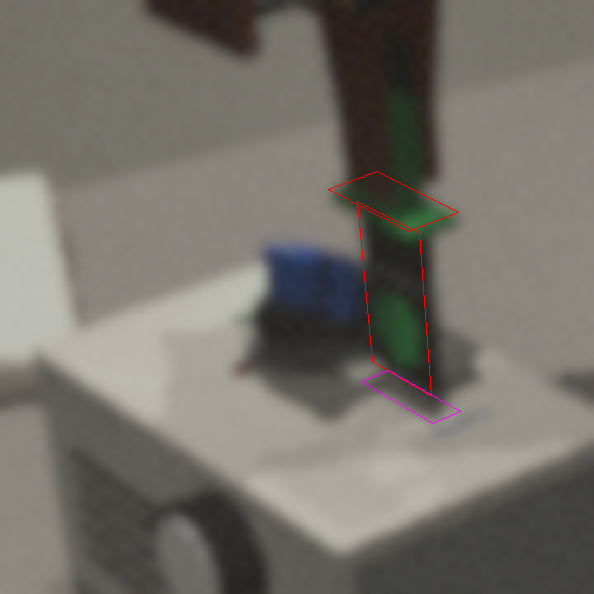

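View pics/w8.png

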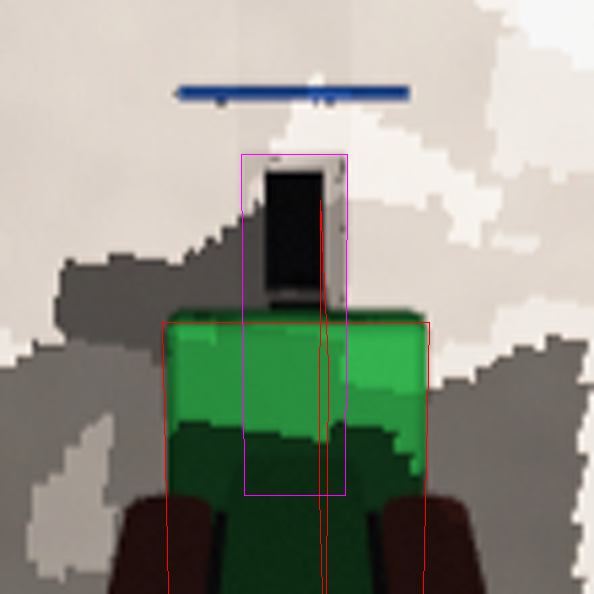

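```bash
python3 - <<'E'
from h import *
import pickle
p,s,st=pickle.load(open("pics/cap6.pkl","rb"))
im=p["image"][172:218,255:295].astype(float)/255
im=np.clip(im*2.5,0,1)**.4
cv2.imwrite("pics/w8g.png",cv2.resize((im*255).astype(np.uint8),None,fx=13,fy=13,interpolation=cv2.INTER_NEAREST))
R=Rq(st["eef_rot"]); tcp=st["tcp_pos"]; f=.0833
W=np.array([[x,-.02,z] for z in (f,f-.045,f-.07) for x in (-.003,.003)])@R.T+tcp
print(((proj(p,W)-[255,172]+.5)*13).round())
E
```

```text
[[203. 198.]
 [315. 198.]
 [190. 423.]
 [326. 423.]
 [181. 595.]
 [335. 595.]]
```

View pics/w8g.png

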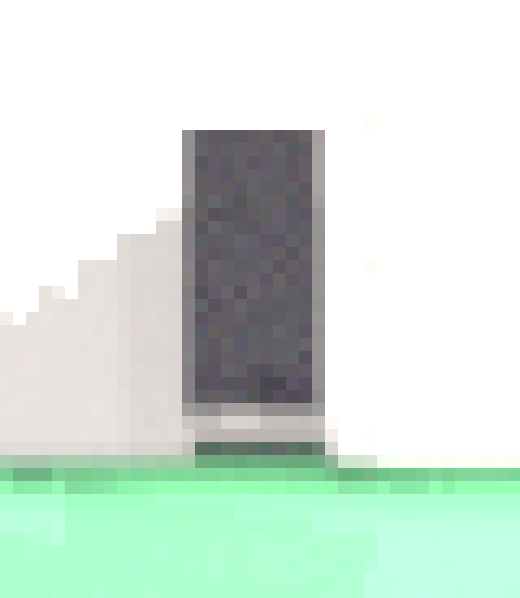

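```bash
python3 - <<'E'
from h import *
import pickle
p,s,st=pickle.load(open("pics/cap6.pkl","rb"))
for z in (.12,.117,.113,.110):
    print(z,((proj(p,T([.4807,-.2167,.157],[[a,.021,z] for a in (-.004,.004)]))-[255,172]+.5)*13).round().tolist())
print(((proj(p,T([.4807,-.2167,.157],[[a,.024,.12] for a in (-.007,.007)]))-[255,172]+.5)*13).round().tolist())
plan([.4817,-.2170,.2],0.157)
E
```

```text
0.12 [[182.0, 140.0], [327.0, 140.0]]
0.117 [[183.0, 129.0], [327.0, 129.0]]
0.113 [[185.0, 115.0], [327.0, 115.0]]
0.11 [[186.0, 104.0], [326.0, 104.0]]
[[127.0, 86.0], [382.0, 87.0]]
t 17.38 tcp [ 0.4819 -0.2171  0.2125] phi 0.157 tilt [-0.0101  0.0033] shares [-0.0007 -0.0007  0.1039] spin 0.0002 w 0.012 F [ 0.06  0.75 -1.27] q6 -0.601
```

```bash
python3 -m creep '[[[-0.003,0,0.03],0],[[-0.003,0,0.06],0],[[-0.003,0,0.09],0],[[-0.003,0,0.12],0],[[-0.003,0,0.15],0],[[-0.003,0,0.15],0]]';  python3 - <<'E'
from h import *
plan([.4816,-.2170,.1583],0.157)
E
```

```text
time: 18.12
tcp_pos: [0.4812, -0.217, 0.1941]
eef_rot: [0.997, 0.079, -0.005, -0.002]
force: [0.3, -0.4, -1.2]
grip_width: 0.0119
t 18.12 tcp [ 0.4812 -0.217   0.1941] phi 0.157 tilt [-0.0107  0.0036] shares [0.0063 0.002  0.2981] spin 0.0002 w 0.0119 F [ 0.34 -0.35 -1.2 ] q6 -0.602
```

Entry was free: the foot is at about 0.111 m and the force is only the paddle's weight. Continue down.

```bash
python3 -m creep '[[[0,0,0.04],0],[[0,0,0.08],0],[[0,0,0.12],0],[[0,0,0.15],0],[[0,0,0.15],0]]' && python3 -m creep '[[[0,0,0.04],0],[[0,0,0.08],0],[[0,0,0.12],0],[[0,0,0.147],0],[[0,0,0.147],0],[[0,0,0.147],0]]';  python3 - <<'E'
from h import *
import pickle
plan([.4812,-.2170,.1583],0.157)
s=viewer.capture("scene");p=viewer.capture("wrist"); st=telemetry.read_state()
pickle.dump((p,s,st),open("pics/cap7.pkl","wb"))
crop(s,"s9.png",180,90,300,190,6); crop(p,"w9.png",200,140,350,260,5); cv2.imwrite("pics/w9f.png",p["image"])
print(st["wrist_torque"],st["joint_velocities"].round(4))
E
```

```text
time: 18.75
tcp_pos: [0.4808, -0.2169, 0.1757]
eef_rot: [0.997, 0.079, -0.006, -0.002]
force: [0.0, -0.2, -1.3]
grip_width: 0.0117
time: 19.5
tcp_pos: [0.4807, -0.2168, 0.1582]
eef_rot: [0.997, 0.079, -0.005, -0.002]
force: [-0.1, 0.4, -0.5]
grip_width: 0.0118
t 19.5 tcp [ 0.4807 -0.2168  0.1582] phi 0.157 tilt [-0.0112  0.0038] shares [ 0.0039  0.002  -0.0013] spin 0.0002 w 0.0118 F [-0.1   0.39 -0.47] q6 -0.602
[-0.05358479 -0.15061904  0.03137161] [-0.0004 -0.001   0.0004  0.0014  0.0004 -0.0003]
```

View pics/s9.png

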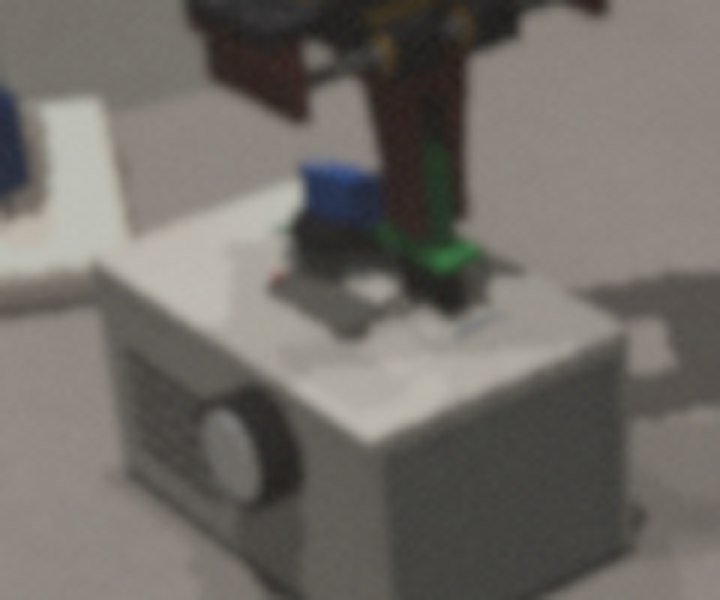

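View pics/w9.png

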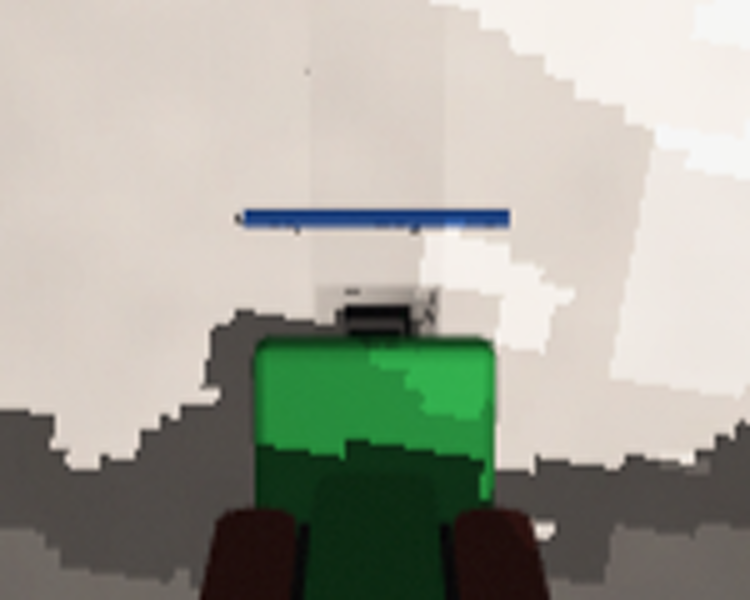

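```bash
python3 -m creep '[[[0,0,0],0],[[0,0,0],0],[[0,0,0],0],[[0,0,0],0]]';  python3 - <<'E'
from h import *
import pickle
plan([.4812,-.2170,.1583],0.157)
s=viewer.capture("scene");p=viewer.capture("wrist"); st=telemetry.read_state()
_,s0=pickle.load(open("pics/cap0.pkl","rb"))
d=np.abs(s["image"].astype(int)-s0["image"]).max(2)
for n,(x0,y0,x1,y1) in dict(bottle=(190,210,220,258),jar=(312,188,334,216),orange=(288,210,314,245),blue=(312,226,338,258)).items():
    print(n,d[y0:y1,x0:x1].mean().round(1),[tuple(np.round(viewer.look_for(q,m)[0]["position"],1)) for q in (s,) for m in [{"bottle":"brown_bottle","jar":"swab_jar"}.get(n,n+"_filter")]])
im=p["image"][190:225,255:295].astype(float)/255; im=np.clip(im*1.6,0,1)**.5
R=Rq(st["eef_rot"]); W=np.array([[0,-.02,.0833-.045]])@R.T+st["tcp_pos"]; print("line px crop",((proj(p,W)-[255,190]+.5)*15).round())
cv2.imwrite("pics/w10.png",cv2.resize((im*255).astype(np.uint8),None,fx=15,fy=15,interpolation=cv2.INTER_NEAREST))
cv2.imwrite("pics/s10.png",s["image"])
E
```

```text
time: 20.1
tcp_pos: [0.4807, -0.2169, 0.1582]
eef_rot: [0.997, 0.079, -0.005, -0.002]
force: [1.3, 0.4, -0.5]
grip_width: 0.0121
t 20.1 tcp [ 0.4807 -0.2169  0.1582] phi 0.157 tilt [-0.011   0.0038] shares [ 0.0037  0.0018 -0.0006] spin 0.0002 w 0.0121 F [ 1.26  0.36 -0.47] q6 -0.602
bottle 3.5 [(np.float64(204.6), np.float64(238.8))]
jar 5.8 [(np.float64(319.3), np.float64(204.2))]
orange 3.6 [(np.float64(298.9), np.float64(231.1))]
blue 3.8 [(np.float64(324.7), np.float64(247.2))]
line px crop [[296. 216.]]
```

View pics/w10.png

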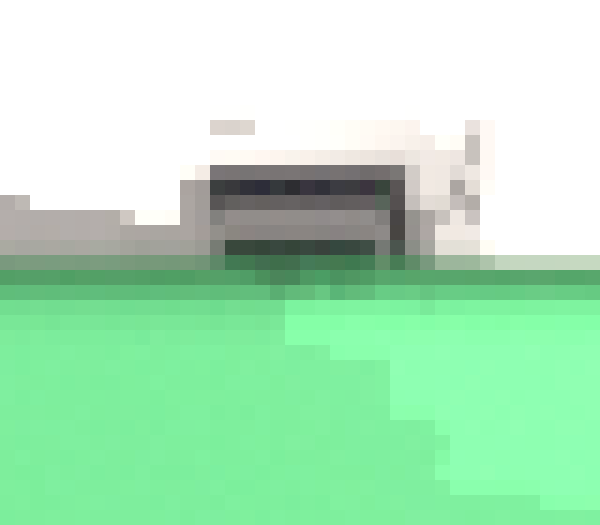

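View pics/s10.png

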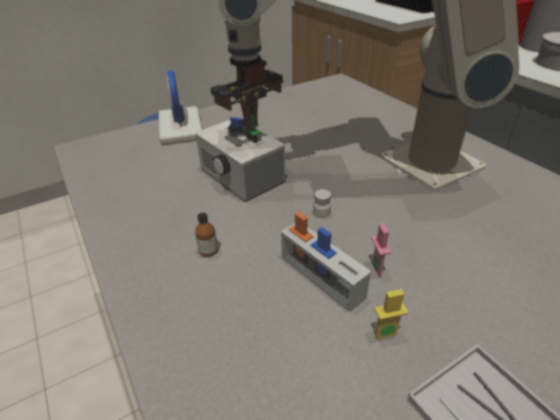

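The white line sits in the slot mouth and the neighbours are unmoved. The blade is about 0.5 mm toward the −x side, with about 1.3 N showing, so I'll centre it.

```bash
python3 -m creep '[[[0.004,0,0],0],[[0.004,0,0],0],[[0.004,0,0],0],[[0.004,0,0],0],[[0.004,0,0],0]]';  python3 - <<'E'
from h import *
plan([.4812,-.2170,.1583],0.157)
p=viewer.capture("wrist"); plan([.4812,-.2170,.1583],0.157)
im=p["image"][190:225,255:295].astype(float)/255; im=np.clip(im*1.6,0,1)**.5
cv2.imwrite("pics/w11.png",cv2.resize((im*255).astype(np.uint8),None,fx=15,fy=15,interpolation=cv2.INTER_NEAREST))
p=viewer.capture("scene"); plan([.4812,-.2170,.1583],0.157)
E
```

```text
time: 21.02
tcp_pos: [0.4812, -0.2168, 0.1582]
eef_rot: [0.997, 0.079, -0.005, -0.002]
force: [-0.5, -0.1, -1.4]
grip_width: 0.0121
t 21.02 tcp [ 0.4812 -0.2168  0.1582] phi 0.157 tilt [-0.0111  0.0038] shares [-0.0002  0.0019 -0.0008] spin 0.0002 w 0.0121 F [-0.51 -0.09 -1.43] q6 -0.601
t 21.07 tcp [ 0.4812 -0.2168  0.1582] phi 0.157 tilt [-0.011   0.0038] shares [-0.0002  0.0017 -0.0005] spin 0.0002 w 0.0118 F [ 0.12  0.01 -0.67] q6 -0.601
t 21.12 tcp [ 0.4812 -0.2168  0.1582] phi 0.157 tilt [-0.0111  0.0038] shares [-0.      0.0018 -0.0007] spin 0.0002 w 0.012 F [ 0.4   0.32 -0.89] q6 -0.601
```

View pics/w11.png

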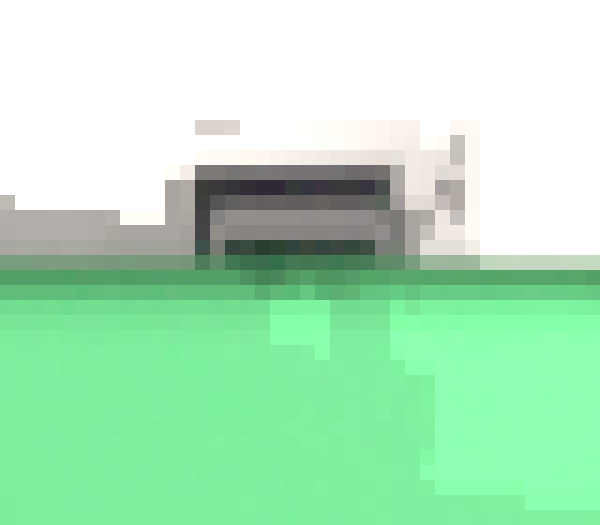

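The blade is now centred in the slot with a gap on both sides. The force is only noise plus the paddle's weight, and the grip is holding, so I'm handing in.

```bash
python3 -c "
from station import finish_job
print(finish_job())"
```

```text
the job is handed in; nothing more can be done
None
```

I opened the lamp shutter and lowered the green paddle into the slot. The job was handed in with the paddle still gripped, at about 21 s of the 58 s allowed; no verdict was reported.

- **Shutter:** I gripped the knob, pressed it 7.4 mm, turned it clockwise about 1.25 rad to the end stop and let it rise. Afterwards the pointer stood at the green dot and the slot showed no red arm.
- **Paddle:** I took the green paddle from the rack, passing over the pink and yellow look-alikes. I lifted its foot to about 0.17 m, well clear of the rack, then lowered the blade into the slot without resistance.
- **Last checks:**
  - The white line is at the slot mouth, with the foot at about 0.075 m by calculation.
  - The tool leans 0.012 rad.
  - The grip is closed on the 12 mm handle.
  - The wrist force is about 1 N, roughly the paddle's own weight.
- **Neighbours:** The blue and orange paddles, the bottle and the jar show no movement in the scene picture.
- **What was off:** At first the blade sat about 0.5 mm to one side and leaned on the slot with about 1.3 N. I shifted it 0.5 mm and the side force dropped to noise level. The scene camera disagreed with the wrist camera by about 1 to 2 mm, so I relied on the wrist camera and on the knob position I had measured by gripping it.

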